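# Swap the mixed-up coffee orders

### The arm

A 6-joint arm with a two-finger parallel gripper is mounted at the origin on the work surface. World frame = base frame: x ahead of the robot, y to its left, z up, the work surface at z = 0. Lengths are in m, angles in rad, forces in N, time in s.
With the tool pointing down it reaches from about 0.35 to 0.975 m from the base axis. Payload 17.4 kg.
Tool frame: the origin (TCP) lies at the very end of the fingers, on their centre line; the grasp point (between the pads) lies 19 mm behind it; z points along the fingers, y is the line along which they close (so a half turn about z gives the same grasp; the last joint's range is limited). The gripper opens to 85 mm and grips with 20 to 120 N. Pads are 22 mm wide; open, the fingers measure 114 mm over their backs; the gripper's body (76 mm by 85 mm) begins 54 mm behind the grasp point. The pads swing forward as they close: fully open they stand 13 mm farther back than shut.
Start: joints at [1.271, 0.116, 1.442, -0, 1.584, -0.038], TCP at [0.175, 0.652, 0.211] pointing down, gripper open.
Joint ranges: [-2.83, 2.83], [-0.83, 2.19], [0.07, 2.5], [-1.14, 4.28], [0.01, 3], [-2.97, 2.97]. Speed limits (rad/s): [1.89, 1.89, 2.22, 3.14, 3.14, 3.14].

### API

Orientations are given as a 3x3 rotation matrix whose columns are the frame's x, y, z axes.
In Python, from workcell import telemetry, optics, sign_off gives the robot as it stands.
- The arm moves only by the tool move_arm, never from a script. Its argument "series" is a list of rows, each an object of numbers: "jaw": the opening, from 0 (shut) to 1 (fully open); "x", "y", "z": the shift along the world's x, y, z in units of 40 mm (1.0 is 40 mm); "rx", "ry", "rz": the turn, a rotation vector about the world's x, y, z in degrees. A call has 1 to 12 rows; each row is the pose to reach, as a shift and turn from the pose commanded when the call began; what a row does not reach only later rows make up. A row lasts 1/8 s, in which the tool goes at most 62.5 mm and 10.7 degrees, less where a joint would pass 70% of its speed; a pose out of reach is approached as far as the arm can. A call with a gripper value outside its range is refused whole. The fingers move at their own pace and stop on an object; "newtons" is the grip in N (left out, the last holds). Time passes only in rows, so rows that repeat a pose let the fingers close. It gives the time, the measured TCP pose, the force, the opening and the grip force at its end, in the units of the state.
- telemetry.state(): the state, without advancing time (a new reading comes with each control period).
- optics.get_image(name): name is "scene" or "top" or "wrist"; returns the picture (384x512x3 uint8, red, green, blue); there is no depth.
- optics.camera_model(name): a dict with "camera_matrix" (3x3 intrinsics, pixels), "view" (4x4, takes a point from world to camera coordinates); the wrist camera has in their place "mount" (4x4, takes a point from camera to tool coordinates, whose origin is the TCP and whose axes are the flange's). Camera axes: x right, y up, looking along -z (the intrinsics and any distortion apply to the point x, -y, -z); pixel columns grow to the right and rows downward; lengths in m; the calibration is good to about 2 mm. A picture is of the moment at which its call begins: read the wrist's pose just before it. camera_model takes no time and is no camera call.
- sign_off(): hands the job in; it is judged then, once.
The state is a dict: "clock": time; "joint_pos": joint angles; "dq": joint speeds; "effort": joint torques, N m; "tcp_pos": TCP position; "ee_rot": TCP orientation; "wrist_force": force on the tool from outside, world axes, zero at the start; "ft_torque": the same for the moment, N m; "opening": finger opening in m; "grip_force": force on a finger pad.
Only numpy, scipy, OpenCV 4.12 (cv2) and the standard library are available. Lean on these libraries where they do the work, as an engineer would, in place of code of your own. Each camera call takes 0.05 s, during which the arm holds its last target. There are 200 camera calls.

### The job

The four lidded coffee cups stand in the wrong carriers. Move each cup into the carrier whose colour matches the sticker on its lid, standing flat in the round pocket; the plain brown carrier is free for parking a cup on the way and must be empty again at the end. Keep the cups upright all the time, and leave the steel milk jug where it stands.

Things in the scene. Friction and masses are not known exactly. Their poses are not given: they have to be found in the camera images.
- cup_red: Lidded kraft paper coffee cup with a red round sticker (42 mm) on its black lid and a red band round its side. Origin: centre of its underside, z up its axis. Round, 74 mm tall, closed and rigid, about 0.12 kg: foot 44 mm across, widening to 56 mm at 55 mm up; the lid's straight skirt, 60 mm across, spans 55 to 70 mm above the origin (grip there); above it a 53 mm plateau to 74 mm.
- cup_blue: Lidded kraft paper coffee cup with a blue round sticker (42 mm) on its black lid and a blue band round its side. Origin: centre of its underside, z up its axis. Round, 74 mm tall, closed and rigid, about 0.12 kg: foot 44 mm across, widening to 56 mm at 55 mm up; the lid's straight skirt, 60 mm across, spans 55 to 70 mm above the origin (grip there); above it a 53 mm plateau to 74 mm.
- cup_green: Lidded kraft paper coffee cup with a green round sticker (42 mm) on its black lid and a green band round its side. Origin: centre of its underside, z up its axis. Round, 74 mm tall, closed and rigid, about 0.12 kg: foot 44 mm across, widening to 56 mm at 55 mm up; the lid's straight skirt, 60 mm across, spans 55 to 70 mm above the origin (grip there); above it a 53 mm plateau to 74 mm.
- cup_yellow: Lidded kraft paper coffee cup with a yellow round sticker (42 mm) on its black lid and a yellow band round its side. Origin: centre of its underside, z up its axis. Round, 74 mm tall, closed and rigid, about 0.12 kg: foot 44 mm across, widening to 56 mm at 55 mm up; the lid's straight skirt, 60 mm across, spans 55 to 70 mm above the origin (grip there); above it a 53 mm plateau to 74 mm.
- carrier_red: Single-cup carrier of brown moulded pulp, fixed to the counter: red card face all over its top, the home of the red cup. 100 mm square; origin: centre of its underside on the counter, z up. Its floor lies 6 mm above the origin; a ring-shaped collar round the centre (inside 72 mm, outside 80 mm across, top 14 mm above the origin) makes the pocket in which a cup's foot stands; four small bumps at the corners, 11 mm high.
- carrier_blue: Single-cup carrier of brown moulded pulp, fixed to the counter: blue card face all over its top, the home of the blue cup. 100 mm square; origin: centre of its underside on the counter, z up. Its floor lies 6 mm above the origin; a ring-shaped collar round the centre (inside 72 mm, outside 80 mm across, top 14 mm above the origin) makes the pocket in which a cup's foot stands; four small bumps at the corners, 11 mm high.
- carrier_green: Single-cup carrier of brown moulded pulp, fixed to the counter: green card face all over its top, the home of the green cup. 100 mm square; origin: centre of its underside on the counter, z up. Its floor lies 6 mm above the origin; a ring-shaped collar round the centre (inside 72 mm, outside 80 mm across, top 14 mm above the origin) makes the pocket in which a cup's foot stands; four small bumps at the corners, 11 mm high.
- carrier_yellow: Single-cup carrier of brown moulded pulp, fixed to the counter: yellow card face all over its top, the home of the yellow cup. 100 mm square; origin: centre of its underside on the counter, z up. Its floor lies 6 mm above the origin; a ring-shaped collar round the centre (inside 72 mm, outside 80 mm across, top 14 mm above the origin) makes the pocket in which a cup's foot stands; four small bumps at the corners, 11 mm high.
- carrier_plain: Single-cup carrier of brown moulded pulp, fixed to the counter: plain brown, without colour; no cup belongs here, empty at the start, free for parking. 100 mm square; origin: centre of its underside on the counter, z up. Its floor lies 6 mm above the origin; a ring-shaped collar round the centre (inside 72 mm, outside 80 mm across, top 14 mm above the origin) makes the pocket in which a cup's foot stands; four small bumps at the corners, 11 mm high.
- jug: Bystander: small open stainless-steel milk jug, 72 mm across, 75 mm tall, with a handle on its own +y side reaching 57 mm from the axis; loose, 0.4 kg. Origin: centre of its underside. (A sugar jar 66 mm across and 85 mm tall and a stack of white lids 72 mm across and 44 mm tall also stand about, beside or beyond the carriers, at least 120 mm from the centre of any carrier.)
There are look-alikes about, which are no part of the job. What is shaped like the cup_blue but purple or turquoise is not meant.

How it is judged:
At the end, for the whole second after the job is handed in: Each of the four cups stands upright (within 0.1 rad) on the floor of the pocket of the carrier of its own colour (axes within 15 mm, foot 2 to 10 mm above the carrier's underside), released and at rest; so the plain carrier is empty (horizontal distance between cup_red and carrier_red below 0.015 m and z of cup_red in the frame of carrier_red between 0.002 and 0.01 m and angle between each of cup_red, cup_blue, cup_green, cup_yellow's own z axis and vertical below 0.1 rad and linear speed of each of cup_red, cup_blue, cup_green, cup_yellow below 0.02 m/s and horizontal distance between cup_blue and carrier_blue below 0.015 m and z of cup_blue in the frame of carrier_blue between 0.002 and 0.01 m and horizontal distance between cup_green and carrier_green below 0.015 m and z of cup_green in the frame of carrier_green between 0.002 and 0.01 m and horizontal distance between cup_yellow and carrier_yellow below 0.015 m and z of cup_yellow in the frame of carrier_yellow between 0.002 and 0.01 m); the robot touches nothing.
It fails at once if the red cup is tipped by more than 35 degrees (angle between cup_red's own z axis and vertical above 0.61 rad).
It fails at once if the blue cup is tipped by more than 35 degrees (angle between cup_blue's own z axis and vertical above 0.61 rad).
It fails at once if the green cup is tipped by more than 35 degrees (angle between cup_green's own z axis and vertical above 0.61 rad).
It fails at once if the yellow cup is tipped by more than 35 degrees (angle between cup_yellow's own z axis and vertical above 0.61 rad).
It fails at once if the milk jug is pushed more than 30 mm from its place or tipped (distance of jug from where it was at the start of the episode above 0.03 m or angle between jug's own z axis and vertical above 0.35 rad).
It also fails if it takes over 144 s, if anything falls off the work surface, if the arm or the gripper's body presses on something with over 40 N, if the wrist force passes 120 N, or if a joint passes its speed limit or range.

## Working session

There is one attempt and no reset: what is moved stays moved. The work goes in short steps, Python scripts to look and compute and a tool call to move; the robot and the scene stay as the last step left them, time stands still between calls to the robot, and variables do not carry over. Pictures are saved under pics/ and viewed, at most 14 in all, crops included, and the job is handed in when it is done.

Besides the shell and the picture viewer there is one more tool, called after "Request:" in YAML: its name, and indented under it one key for each argument. move_arm: Moves the arm, as the interface text tells. Its arguments: {"type":"object","properties":{"series":{"type":"array"},"newtons":{"type":"number"}},"required":["series"]}

```bash
mkdir -p pics
python3 - <<'E'
from workcell import telemetry, optics
import cv2
for n in ("top","scene"):
    im=optics.get_image(n); cv2.imwrite(f"pics/{n}0.png",im[:,:,::-1])
    m=optics.camera_model(n); print(n,m)
print(optics.camera_model("wrist"))
s=telemetry.state(); print(s)
E
```

```text
top {'camera_matrix': array([[358.1721077 ,   0.        , 255.0079533 ],
       [  0.        , 358.1721077 , 194.94598866],
       [  0.        ,   0.        ,   1.        ]]), 'view': array([[-0.02986867, -0.99946509,  0.01331874,  0.03375167],
       [ 0.98965356, -0.02769946,  0.14077847, -0.58825841],
       [-0.14033424,  0.0173858 ,  0.98995153, -0.74126171],
       [ 0.        ,  0.        ,  0.        ,  1.        ]])}
scene {'camera_matrix': array([[466.09972877,   0.        , 258.622407  ],
       [  0.        , 466.09972877, 197.5125794 ],
       [  0.        ,   0.        ,   1.        ]]), 'view': array([[ 0.71697434,  0.69665817,  0.02480304, -0.44043243],
       [-0.39714975,  0.37897274,  0.8358539 ,  0.20757824],
       [ 0.57290477, -0.60913632,  0.54839135, -1.51419838],
       [ 0.        ,  0.        ,  0.        ,  1.        ]])}
{'camera_matrix': array([[321.07436967,   0.        , 257.30287586],
       [  0.        , 321.07436967, 192.72510901],
       [  0.        ,   0.        ,   1.        ]]), 'mount': array([[ 9.60269042e-04,  9.65699556e-01,  2.59660249e
[... 408 characters left out ...]
6e+00, -3.77739422e-02]), 'dq': array([-8.86780715e-05, -2.84769043e-04, -3.49967192e-03, -5.44672891e-04,
       -3.97478239e-04, -1.57981761e-04]), 'effort': array([ 1.31823042e-03, -7.33676004e+01, -6.33788252e+01, -1.13866449e-04,
        5.42493493e-03, -6.84247061e-05]), 'tcp_pos': array([0.17466355, 0.65181983, 0.21013074]), 'ee_rot': array([[-9.65916204e-01,  2.58854767e-01, -3.09995642e-04],
       [ 2.58854949e-01,  9.65915693e-01, -9.94492515e-04],
       [ 4.20005275e-05, -1.04084034e-03, -9.99999457e-01]]), 'wrist_force': array([-0.0765367 ,  0.68896474,  0.30500742]), 'ft_torque': array([-0.02023755,  0.01894476,  0.0248633 ]), 'grip_force': 0.0, 'opening': 0.08550847993636902}
```

View pics/top0.png

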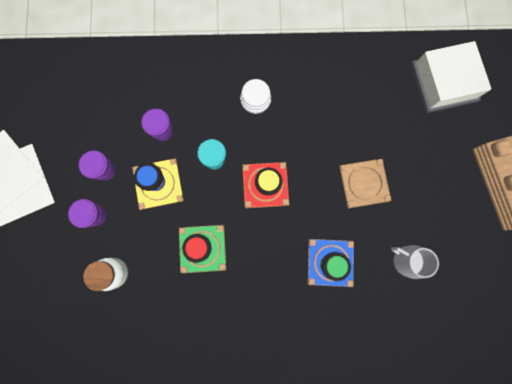

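View pics/scene0.png

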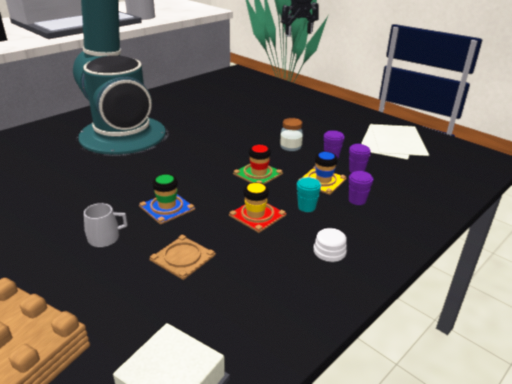

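Candidates with their pixels in the top picture:
- **Wanted cups:** blue sticker (148,177) on yellow, red (196,249) on green, yellow (268,181) on red, green (337,267) on blue.
- **Plain carrier:** (365,184), empty.
- **Look-alikes to leave:** purple (155,123), (94,165), (83,213) and turquoise (211,153).
- **Bystanders:** jug (416,262), lids (256,96), sugar jar (105,275).

One enlarged crop next to check this choice.

Run:
```python
import cv2
im=cv2.imread("pics/top0.png")[120:300,125:395]
cv2.imwrite("pics/crop0.png",cv2.resize(im,None,fx=2.9,fy=2.9,interpolation=cv2.INTER_CUBIC))
```

```text
(no output)
```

View pics/crop0.png

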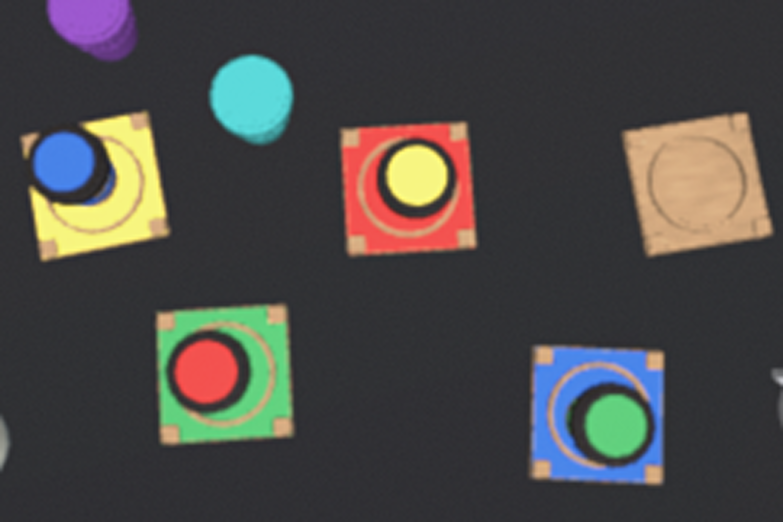

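```bash
cat > h.py <<'E'
import numpy as np, cv2
from workcell import telemetry, optics
def ray(K,V,u,v,z):
    d=np.array([(u-K[0,2])/K[0,0],-(v-K[1,2])/K[1,1],-1.])
    R=V[:3,:3];c=-R.T@V[:3,3];w=R.T@d
    return c+w*(z-c[2])/w[2]
def top(u,v,z):
    m=optics.camera_model("top");return ray(m["camera_matrix"],m["view"],u,v,z)
E
python3 - <<'E'
from h import *
np.set_printoptions(precision=4,suppress=True)
f=lambda c,z:top(125+(c[0]+.5)/2.9-.5,120+(c[1]+.5)/2.9-.5,z)
for n,c in dict(blue=(65,162),yellow=(417,175),red=(206,371),green=(616,426)).items(): print("cup",n,f(c,.08)[:2])
for n,c in dict(yellow=[(22,135),(148,112),(169,236),(41,260)],red=[(341,130),(466,122),(476,247),(349,255)],plain=[(623,131),(747,113),(772,236),(647,256)],green=[(157,314),(285,304),(293,436),(162,444)],blue=[(533,346),(663,352),(662,484),(530,478)]).items():
    P=np.array([f(q,.009)[:2] for q in c]); e=P[1]-P[0]
    print(n,P.mean(0),np.linalg.norm(P-np.roll(P,1,0),axis=1),np.degrees(np.arctan2(e[0],-e[1])))
print("turq",top(211.5,153,.074),"purp",top(155,122,.074),top(94,165,.074),"jug",top(416,262,.06),"lids",top(256,95,.044),"jar",top(98,276,.085))
E
```

```text
cup blue [0.6306 0.241 ]
cup yellow [ 0.6142 -0.0117]
cup red [0.479  0.1409]
cup green [ 0.4324 -0.1444]
yellow [0.6261 0.2376] [0.1011 0.1005 0.1011 0.1005] 9.159740446833702
red [ 0.6171 -0.0083] [0.1    0.0997 0.1004 0.0996] 2.2094770181866106
plain [ 0.6144 -0.2375] [0.1013 0.1012 0.1003 0.1006] 6.831890769184549
green [0.4763 0.1376] [0.0987 0.099  0.1006 0.0995] 2.802062003248178
blue [ 0.4371 -0.1472] [0.0996 0.1008 0.0996 0.1006] -4.317751723829325
turq [0.6769 0.107  0.074 ] purp [0.7485 0.2272 0.074 ] [0.6575 0.3543 0.074 ] jug [ 0.4355 -0.315   0.06  ] lids [0.8174 0.0077 0.044 ] jar [0.429  0.3341 0.085 ]
```

Request:
move_arm:
  series:
    - {"x": 11,"y": -16.6,"rz": 15,"jaw": 1}
    - {"x": 11,"y": -16.6,"rz": 15,"jaw": 1}
    - {"x": 11,"y": -16.6,"rz": 15,"jaw": 1}
    - {"x": 11,"y": -16.6,"rz": 15,"jaw": 1}
    - {"x": 11,"y": -16.6,"rz": 15,"jaw": 1}
    - {"x": 11,"y": -16.6,"rz": 15,"jaw": 1}
    - {"x": 11,"y": -16.6,"rz": 15,"jaw": 1}
    - {"x": 11,"y": -16.6,"rz": 15,"jaw": 1}
    - {"x": 11,"y": -16.6,"rz": 15,"jaw": 1}
    - {"x": 11,"y": -16.6,"rz": 15,"jaw": 1}
    - {"x": 11,"y": -16.6,"rz": 15,"jaw": 1}
    - {"x": 11,"y": -16.6,"rz": 15,"jaw": 1}
  newtons: 40

```text
invalid input
```

Request:
move_arm:
  series:
    - {"x": 11,"y": -16.6,"z": 0,"rx": 0,"ry": 0,"rz": 15,"jaw": 1}
    - {"x": 11,"y": -16.6,"z": 0,"rx": 0,"ry": 0,"rz": 15,"jaw": 1}
    - {"x": 11,"y": -16.6,"z": 0,"rx": 0,"ry": 0,"rz": 15,"jaw": 1}
    - {"x": 11,"y": -16.6,"z": 0,"rx": 0,"ry": 0,"rz": 15,"jaw": 1}
    - {"x": 11,"y": -16.6,"z": 0,"rx": 0,"ry": 0,"rz": 15,"jaw": 1}
    - {"x": 11,"y": -16.6,"z": 0,"rx": 0,"ry": 0,"rz": 15,"jaw": 1}
    - {"x": 11,"y": -16.6,"z": 0,"rx": 0,"ry": 0,"rz": 15,"jaw": 1}
    - {"x": 11,"y": -16.6,"z": 0,"rx": 0,"ry": 0,"rz": 15,"jaw": 1}
    - {"x": 11,"y": -16.6,"z": 0,"rx": 0,"ry": 0,"rz": 15,"jaw": 1}
    - {"x": 11,"y": -16.6,"z": 0,"rx": 0,"ry": 0,"rz": 15,"jaw": 1}
    - {"x": 11,"y": -16.6,"z": 0,"rx": 0,"ry": 0,"rz": 15,"jaw": 1}
    - {"x": 11,"y": -16.6,"z": 0,"rx": 0,"ry": 0,"rz": 15,"jaw": 1}
  newtons: 40

```text
clock: 1.6
tcp_pos: [0.5897, 0.0248, 0.2106]
ee_rot: [[-1.0, 0.0, -0.0], [0.0, 1.0, 0.0], [0.0, 0.0, -1.0]]
wrist_force: [0.8, 0.7, 0.6]
opening: 0.0855
grip_force: 0.0
```

Request:
move_arm:
  series:
    - {"x": 0.6,"y": -0.9,"z": 0,"rx": 0,"ry": 0,"rz": 0,"jaw": 1}
    - {"x": 0.6,"y": -0.9,"z": 0,"rx": 0,"ry": 0,"rz": 0,"jaw": 1}
    - {"x": 0.6,"y": -0.9,"z": 0,"rx": 0,"ry": 0,"rz": 0,"jaw": 1}

```text
clock: 1.98
tcp_pos: [0.6127, -0.0089, 0.2104]
ee_rot: [[-1.0, 0.0, -0.001], [0.0, 1.0, 0.0], [0.001, 0.0, -1.0]]
wrist_force: [0.2, -0.2, -0.1]
opening: 0.0852
grip_force: 0.0
```

```bash
cat >> h.py <<'E'
def wview():
    s=telemetry.state(); im=optics.get_image("wrist"); m=optics.camera_model("wrist")
    T=np.eye(4);T[:3,:3]=s["ee_rot"];T[:3,3]=s["tcp_pos"]
    return im, m["camera_matrix"], np.linalg.inv(T@m["mount"]), s
E
python3 - <<'E'
from h import *
im,K,V,s=wview(); cv2.imwrite("pics/w1.png",im[:,:,::-1]); print(s["tcp_pos"])
for p in [(.6142,-.0117,.08),(.6171,-.0083,.006)]:
    c=V[:3,:3]@p+V[:3,3]; print(K[0,2]+K[0,0]*c[0]/-c[2], K[1,2]-K[1,1]*c[1]/-c[2])
E
```

```text
[ 0.6126833  -0.00887832  0.21042202]
254.86380955075424 180.4110401830295
258.2350237303344 168.74458572984364
```

View pics/w1.png

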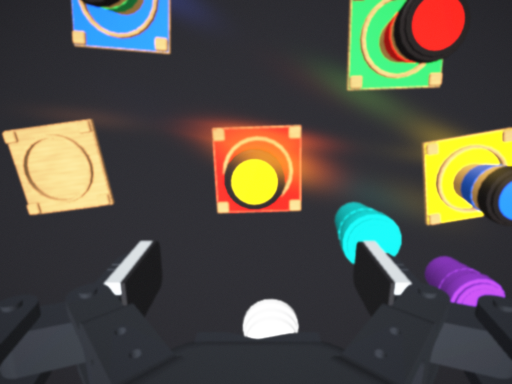

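The wrist view shows the yellow sticker at (254,182), against a predicted (255,180), so the estimate holds. Going down to grip it.

Request:
move_arm:
  series:
    - {"x": 0.05,"y": -0.07,"z": -1.5,"rx": 0,"ry": 0,"rz": 0,"jaw": 1}
    - {"x": 0.05,"y": -0.07,"z": -2.8,"rx": 0,"ry": 0,"rz": 0,"jaw": 1}
    - {"x": 0.05,"y": -0.07,"z": -3.7,"rx": 0,"ry": 0,"rz": 0,"jaw": 1}
    - {"x": 0.05,"y": -0.07,"z": -4.13,"rx": 0,"ry": 0,"rz": 0,"jaw": 1}
    - {"x": 0.05,"y": -0.07,"z": -4.13,"rx": 0,"ry": 0,"rz": 0,"jaw": 1}
    - {"x": 0.05,"y": -0.07,"z": -4.13,"rx": 0,"ry": 0,"rz": 0,"jaw": 0.6}
    - {"x": 0.05,"y": -0.07,"z": -4.13,"rx": 0,"ry": 0,"rz": 0,"jaw": 0.5}
    - {"x": 0.05,"y": -0.07,"z": -4.13,"rx": 0,"ry": 0,"rz": 0,"jaw": 0.5}
    - {"x": 0.05,"y": -0.07,"z": -4.13,"rx": 0,"ry": 0,"rz": 0,"jaw": 0.5}
    - {"x": 0.05,"y": -0.07,"z": -4.13,"rx": 0,"ry": 0,"rz": 0,"jaw": 0.5}
  newtons: 40

```text
clock: 3.28
tcp_pos: [0.6161, -0.012, 0.0482]
ee_rot: [[-1.0, 0.0, 0.003], [0.0, 1.0, -0.0], [-0.003, -0.0, -1.0]]
wrist_force: [-2.8, 1.3, 10.1]
opening: 0.057
grip_force: 40.3
```

Run:
```python
from h import *
im=optics.get_image("scene")[:,:,::-1]
w=optics.get_image("wrist")[:,:,::-1]
a=cv2.resize(im[130:260,190:330],(560,520),interpolation=cv2.INTER_CUBIC)
cv2.imwrite("pics/g1.png",a)
```

```text
(no output)
```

View pics/g1.png

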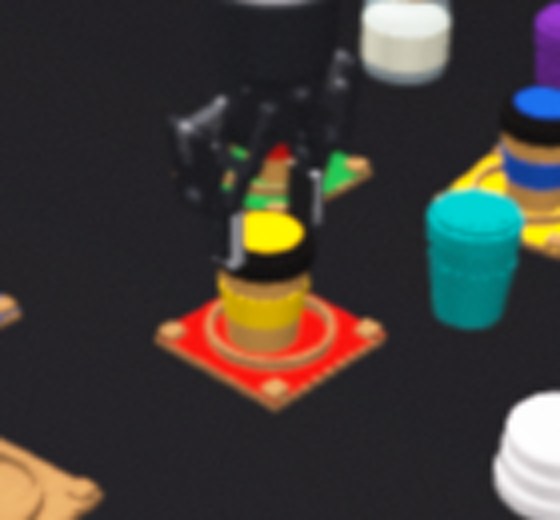

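The crop shows the pad (235,245) on the black skirt of the yellow cup, which stands upright. I'll lift and check the hold.

Request:
move_arm:
  series:
    - {"x": 0,"y": 0,"z": 0.3,"rx": 0,"ry": 0,"rz": 0,"jaw": 0.5}
    - {"x": 0,"y": 0,"z": 0.8,"rx": 0,"ry": 0,"rz": 0,"jaw": 0.5}
    - {"x": 0,"y": 0,"z": 1.5,"rx": 0,"ry": 0,"rz": 0,"jaw": 0.5}
    - {"x": 0,"y": 0,"z": 2.3,"rx": 0,"ry": 0,"rz": 0,"jaw": 0.5}
    - {"x": 0,"y": 0,"z": 2.5,"rx": 0,"ry": 0,"rz": 0,"jaw": 0.5}
    - {"x": 0,"y": 0,"z": 2.5,"rx": 0,"ry": 0,"rz": 0,"jaw": 0.5}
  newtons: 40

```text
clock: 4.12
tcp_pos: [0.6151, -0.012, 0.1461]
ee_rot: [[-1.0, -0.0, 0.001], [-0.0, 1.0, -0.0], [-0.001, -0.0, -1.0]]
wrist_force: [-0.1, -0.4, -1.0]
opening: 0.0568
grip_force: 42.8
```

Run:
```python
from h import *
im=optics.get_image("scene")[:,:,::-1]
a=cv2.resize(im[100:230,190:330],(560,520),interpolation=cv2.INTER_CUBIC)
w=optics.get_image("wrist")[:,:,::-1]
cv2.imwrite("pics/g2.png",np.hstack([a[:384],w[:,120:360]]))
```

```text
(no output)
```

View pics/g2.png

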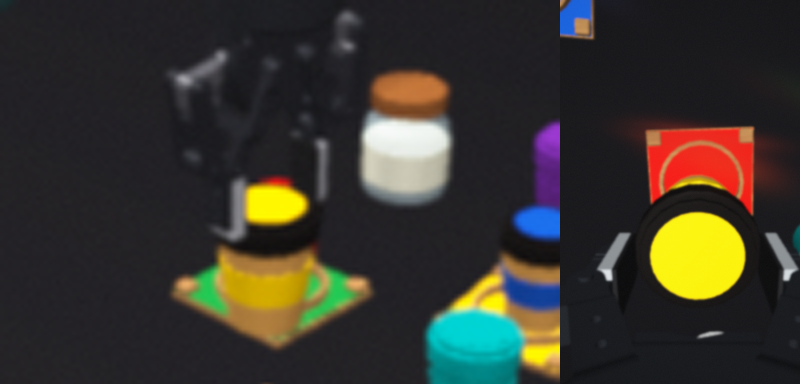

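The yellow cup is held upright and its sticker is centred between the pads. Next I park it in the plain carrier.

Request:
move_arm:
  series:
    - {"x": 0,"y": -1.0,"z": 0,"rx": 0,"ry": 0,"rz": 0,"jaw": 0.5}
    - {"x": 0,"y": -2.2,"z": 0,"rx": 0,"ry": 0,"rz": 0,"jaw": 0.5}
    - {"x": 0,"y": -3.5,"z": 0,"rx": 0,"ry": 0,"rz": 0,"jaw": 0.5}
    - {"x": 0,"y": -4.8,"z": 0,"rx": 0,"ry": 0,"rz": 0,"jaw": 0.5}
    - {"x": 0,"y": -5.64,"z": 0,"rx": 0,"ry": 0,"rz": 0,"jaw": 0.5}
    - {"x": 0,"y": -5.64,"z": -0.4,"rx": 0,"ry": 0,"rz": 0,"jaw": 0.5}
    - {"x": 0,"y": -5.64,"z": -1.0,"rx": 0,"ry": 0,"rz": 0,"jaw": 0.5}
    - {"x": 0,"y": -5.64,"z": -1.6,"rx": 0,"ry": 0,"rz": 0,"jaw": 0.5}
    - {"x": 0,"y": -5.64,"z": -2.1,"rx": 0,"ry": 0,"rz": 0,"jaw": 0.5}
    - {"x": 0,"y": -5.64,"z": -2.35,"rx": 0,"ry": 0,"rz": 0,"jaw": 0.5}
    - {"x": 0,"y": -5.64,"z": -2.42,"rx": 0,"ry": 0,"rz": 0,"jaw": 0.5}
    - {"x": 0,"y": -5.64,"z": -2.42,"rx": 0,"ry": 0,"rz": 0,"jaw": 0.5}
  newtons: 40

```text
clock: 5.72
tcp_pos: [0.6153, -0.2376, 0.0494]
ee_rot: [[-1.0, -0.0, 0.001], [-0.0, 1.0, -0.0], [-0.001, -0.0, -1.0]]
wrist_force: [0.3, -1.2, -0.9]
opening: 0.0568
grip_force: 43.0
```

Request:
move_arm:
  series:
    - {"x": 0,"y": 0,"z": -0.02,"rx": 0,"ry": 0,"rz": 0,"jaw": 0.6}
    - {"x": 0,"y": 0,"z": -0.02,"rx": 0,"ry": 0,"rz": 0,"jaw": 1}
    - {"x": 0,"y": 0,"z": -0.02,"rx": 0,"ry": 0,"rz": 0,"jaw": 1}
    - {"x": 0,"y": 0,"z": -0.02,"rx": 0,"ry": 0,"rz": 0,"jaw": 1}
    - {"x": 0,"y": 0,"z": 0.3,"rx": 0,"ry": 0,"rz": 0,"jaw": 1}
    - {"x": 0,"y": 0,"z": 1.5,"rx": 0,"ry": 0,"rz": 0,"jaw": 1}
    - {"x": 0,"y": 0,"z": 2.8,"rx": 0,"ry": 0,"rz": 0,"jaw": 1}
    - {"x": -0.3,"y": 1,"z": 3.3,"rx": 0,"ry": 0,"rz": 0,"jaw": 1}
    - {"x": -0.8,"y": 2.4,"z": 3.3,"rx": 0,"ry": 0,"rz": 0,"jaw": 1}
    - {"x": -1.4,"y": 3.8,"z": 3.3,"rx": 0,"ry": 0,"rz": 0,"jaw": 1}
    - {"x": -1.9,"y": 5.2,"z": 3.3,"rx": 0,"ry": 0,"rz": 0,"jaw": 1}
    - {"x": -2.4,"y": 6.6,"z": 3.3,"rx": 0,"ry": 0,"rz": 0,"jaw": 1}

```text
clock: 7.22
tcp_pos: [0.5181, 0.028, 0.182]
ee_rot: [[-1.0, 0.0, 0.002], [0.0, 1.0, 0.0], [-0.002, 0.0, -1.0]]
wrist_force: [0.3, 1.0, 0.2]
opening: 0.085
grip_force: 0.0
```

Run:
```python
from h import *
np.set_printoptions(precision=4,suppress=True)
im=optics.get_image("top"); h=cv2.cvtColor(im,cv2.COLOR_RGB2HSV)
sub=cv2.inRange(h,(22,110,120),(35,255,255)); n,l,st,c=cv2.connectedComponentsWithStats(sub)
for i in range(1,n):
    if st[i,4]>100: print(c[i],st[i,4],top(*c[i],.08)[:2])
print(telemetry.state()["tcp_pos"])
```

```text
[375.75  177.559] 356 [ 0.6133 -0.2372]
[149.3945 197.0323] 403 [0.5853 0.2357]
[0.5164 0.0329 0.1822]
```

Request:
move_arm:
  series:
    - {"x": -0.5,"y": 1.4,"z": 0,"rx": 0,"ry": 0,"rz": 0,"jaw": 1}
    - {"x": -1.0,"y": 2.86,"z": 0,"rx": 0,"ry": 0,"rz": 0,"jaw": 1}
    - {"x": -1.0,"y": 2.86,"z": -1,"rx": 0,"ry": 0,"rz": 0,"jaw": 1}
    - {"x": -1.0,"y": 2.86,"z": -1,"rx": 0,"ry": 0,"rz": 0,"jaw": 1}
    - {"x": -1.0,"y": 2.86,"z": -1,"rx": 0,"ry": 0,"rz": 0,"jaw": 1}

```text
clock: 7.9
tcp_pos: [0.4796, 0.1404, 0.1425]
ee_rot: [[-1.0, 0.001, 0.001], [0.001, 1.0, 0.0], [-0.001, 0.0, -1.0]]
wrist_force: [-0.5, -0.7, 0.5]
opening: 0.0857
grip_force: 0.0
```

Request:
move_arm:
  series:
    - {"x": 0,"y": 0,"z": -1.2,"rx": 0,"ry": 0,"rz": 0,"jaw": 1}
    - {"x": 0,"y": 0,"z": -2.1,"rx": 0,"ry": 0,"rz": 0,"jaw": 1}
    - {"x": 0,"y": 0,"z": -2.4,"rx": 0,"ry": 0,"rz": 0,"jaw": 1}
    - {"x": 0,"y": 0,"z": -2.4,"rx": 0,"ry": 0,"rz": 0,"jaw": 0.6}
    - {"x": 0,"y": 0,"z": -2.4,"rx": 0,"ry": 0,"rz": 0,"jaw": 0.5}
    - {"x": 0,"y": 0,"z": -2.4,"rx": 0,"ry": 0,"rz": 0,"jaw": 0.5}
    - {"x": 0,"y": 0,"z": -2.4,"rx": 0,"ry": 0,"rz": 0,"jaw": 0.5}
    - {"x": 0,"y": 0,"z": -2.4,"rx": 0,"ry": 0,"rz": 0,"jaw": 0.5}
    - {"x": 0,"y": 0,"z": -2.4,"rx": 0,"ry": 0,"rz": 0,"jaw": 0.5}
  newtons: 40

```text
clock: 9.02
tcp_pos: [0.4802, 0.1409, 0.0473]
ee_rot: [[-1.0, 0.0, 0.003], [0.0, 1.0, 0.0], [-0.003, 0.0, -1.0]]
wrist_force: [-1.1, -1.4, 7.1]
opening: 0.0571
grip_force: 41.9
```

Request:
move_arm:
  series:
    - {"x": 0,"y": 0,"z": 0.4,"rx": 0,"ry": 0,"rz": 0,"jaw": 0.5}
    - {"x": 0,"y": 0,"z": 1.3,"rx": 0,"ry": 0,"rz": 0,"jaw": 0.5}
    - {"x": 0.2,"y": -0.2,"z": 2.2,"rx": 0,"ry": 0,"rz": 0,"jaw": 0.5}
    - {"x": 1.1,"y": -1.2,"z": 2.5,"rx": 0,"ry": 0,"rz": 0,"jaw": 0.5}
    - {"x": 2.0,"y": -2.2,"z": 2.5,"rx": 0,"ry": 0,"rz": 0,"jaw": 0.5}
    - {"x": 2.9,"y": -3.2,"z": 2.5,"rx": 0,"ry": 0,"rz": 0,"jaw": 0.5}
    - {"x": 3.4,"y": -3.72,"z": 2.5,"rx": 0,"ry": 0,"rz": 0,"jaw": 0.5}
    - {"x": 3.4,"y": -3.72,"z": 2.0,"rx": 0,"ry": 0,"rz": 0,"jaw": 0.5}
    - {"x": 3.4,"y": -3.72,"z": 1.4,"rx": 0,"ry": 0,"rz": 0,"jaw": 0.5}
    - {"x": 3.4,"y": -3.72,"z": 0.8,"rx": 0,"ry": 0,"rz": 0,"jaw": 0.5}
    - {"x": 3.4,"y": -3.72,"z": 0.8,"rx": 0,"ry": 0,"rz": 0,"jaw": 0.5}

```text
clock: 10.4
tcp_pos: [0.6137, -0.0074, 0.0756]
ee_rot: [[-1.0, -0.001, -0.003], [-0.001, 1.0, 0.0], [0.003, 0.0, -1.0]]
wrist_force: [-0.2, -0.2, -2.1]
opening: 0.0571
grip_force: 43.3
```

Request:
move_arm:
  series:
    - {"x": 0.03,"y": 0,"z": -0.4,"rx": 0,"ry": 0,"rz": 0,"jaw": 0.5}
    - {"x": 0.03,"y": 0,"z": -0.7,"rx": 0,"ry": 0,"rz": 0,"jaw": 0.5}
    - {"x": 0.03,"y": 0,"z": -0.74,"rx": 0,"ry": 0,"rz": 0,"jaw": 0.5}
    - {"x": 0.03,"y": 0,"z": -0.74,"rx": 0,"ry": 0,"rz": 0,"jaw": 0.5}

```text
clock: 10.9
tcp_pos: [0.6162, -0.0079, 0.0471]
ee_rot: [[-1.0, 0.0, -0.0], [0.0, 1.0, 0.0], [0.0, 0.0, -1.0]]
wrist_force: [-0.3, 0.3, -1.5]
opening: 0.0572
grip_force: 46.9
```

Request:
move_arm:
  series:
    - {"x": 0,"y": 0,"z": 0,"rx": 0,"ry": 0,"rz": 0,"jaw": 0.6}
    - {"x": 0,"y": 0,"z": 0,"rx": 0,"ry": 0,"rz": 0,"jaw": 1}
    - {"x": 0,"y": 0,"z": 0,"rx": 0,"ry": 0,"rz": 0,"jaw": 1}
    - {"x": 0,"y": 0,"z": 0,"rx": 0,"ry": 0,"rz": 0,"jaw": 1}
    - {"x": 0,"y": 0,"z": 0.4,"rx": 0,"ry": 0,"rz": 0,"jaw": 1}
    - {"x": 0,"y": 0,"z": 1.5,"rx": 0,"ry": 0,"rz": 0,"jaw": 1}
    - {"x": -0.2,"y": -0.2,"z": 2.5,"rx": 0,"ry": 0,"rz": 0,"jaw": 1}
    - {"x": -1.2,"y": -1.0,"z": 2.5,"rx": 0,"ry": 0,"rz": 0,"jaw": 1}
    - {"x": -2.3,"y": -1.8,"z": 2.5,"rx": 0,"ry": 0,"rz": 0,"jaw": 1}
    - {"x": -3.5,"y": -2.7,"z": 2.5,"rx": 0,"ry": 0,"rz": 0,"jaw": 1}
    - {"x": -4.56,"y": -3.42,"z": 2.5,"rx": 0,"ry": 0,"rz": 0,"jaw": 1}
    - {"x": -4.56,"y": -3.42,"z": 2.4,"rx": 0,"ry": 0,"rz": 0,"jaw": 1}

```text
clock: 12.4
tcp_pos: [0.4323, -0.1463, 0.145]
ee_rot: [[-1.0, 0.003, 0.003], [0.003, 1.0, -0.001], [-0.003, -0.001, -1.0]]
wrist_force: [-0.2, 0.7, 0.4]
opening: 0.0851
grip_force: 0.0
```

Request:
move_arm:
  series:
    - {"x": 0,"y": 0,"z": 0,"rx": 0,"ry": 0,"rz": 0,"jaw": 1}
    - {"x": 0,"y": 0,"z": 0,"rx": 0,"ry": 0,"rz": 0,"jaw": 1}

```text
clock: 12.65
tcp_pos: [0.4344, -0.1443, 0.1436]
ee_rot: [[-1.0, -0.001, 0.0], [-0.001, 1.0, 0.0], [-0.0, 0.0, -1.0]]
wrist_force: [-0.2, 0.1, 0.8]
opening: 0.0851
grip_force: 0.0
```

Run:
```python
from h import *
im,K,V,s=wview(); t=optics.get_image("top"); print(s["tcp_pos"])
c=V[:3,:3]@(.4324,-.1444,.08)+V[:3,3]; print(K[0,2]+K[0,0]*c[0]/-c[2], K[1,2]-K[1,1]*c[1]/-c[2])
cv2.imwrite("pics/w2.png",np.hstack([im[:,130:390,::-1],t[:,90:430,::-1]]))
```

```text
[ 0.43444631 -0.14433254  0.14355488]
257.97401179726506 195.78602249242127
```

View pics/w2.png

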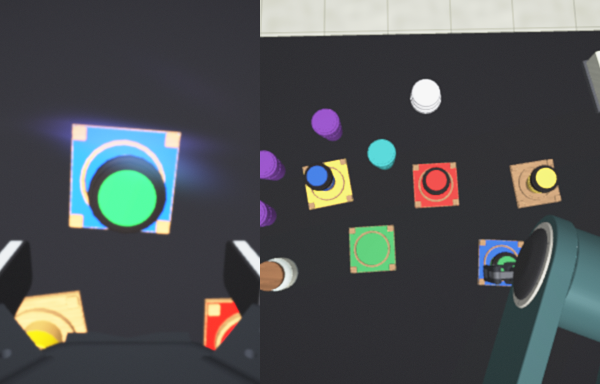

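The red cup stands in the red carrier and the green sticker sits at (257,198), against a predicted (258,196). Gripping green.

Request:
move_arm:
  series:
    - {"x": 0,"y": 0,"z": -1.2,"rx": 0,"ry": 0,"rz": 0,"jaw": 1}
    - {"x": 0,"y": 0,"z": -2.1,"rx": 0,"ry": 0,"rz": 0,"jaw": 1}
    - {"x": 0,"y": 0,"z": -2.42,"rx": 0,"ry": 0,"rz": 0,"jaw": 1}
    - {"x": 0,"y": 0,"z": -2.42,"rx": 0,"ry": 0,"rz": 0,"jaw": 0.6}
    - {"x": 0,"y": 0,"z": -2.42,"rx": 0,"ry": 0,"rz": 0,"jaw": 0.5}
    - {"x": 0,"y": 0,"z": -2.42,"rx": 0,"ry": 0,"rz": 0,"jaw": 0.5}
    - {"x": 0,"y": 0,"z": -2.42,"rx": 0,"ry": 0,"rz": 0,"jaw": 0.5}
    - {"x": 0,"y": 0,"z": -2.42,"rx": 0,"ry": 0,"rz": 0,"jaw": 0.5}
    - {"x": 0,"y": 0,"z": -2.42,"rx": 0,"ry": 0,"rz": 0,"jaw": 0.5}
  newtons: 40

```text
clock: 13.88
tcp_pos: [0.4347, -0.1449, 0.0484]
ee_rot: [[-1.0, -0.0, 0.002], [-0.0, 1.0, -0.001], [-0.002, -0.001, -1.0]]
wrist_force: [-1.8, 2.6, 7.3]
opening: 0.0575
grip_force: 42.2
```

Request:
move_arm:
  series:
    - {"x": 0,"y": 0,"z": 0.4,"rx": 0,"ry": 0,"rz": 0,"jaw": 0.5}
    - {"x": 0,"y": 0,"z": 1.3,"rx": 0,"ry": 0,"rz": 0,"jaw": 0.5}
    - {"x": 0,"y": 0.2,"z": 2.2,"rx": 0,"ry": 0,"rz": 0,"jaw": 0.5}
    - {"x": 0.2,"y": 1.2,"z": 2.5,"rx": 0,"ry": 0,"rz": 0,"jaw": 0.5}
    - {"x": 0.4,"y": 2.4,"z": 2.5,"rx": 0,"ry": 0,"rz": 0,"jaw": 0.5}
    - {"x": 0.6,"y": 3.7,"z": 2.5,"rx": 0,"ry": 0,"rz": 0,"jaw": 0.5}
    - {"x": 0.8,"y": 5.0,"z": 2.5,"rx": 0,"ry": 0,"rz": 0,"jaw": 0.5}
    - {"x": 0.95,"y": 6.2,"z": 2.5,"rx": 0,"ry": 0,"rz": 0,"jaw": 0.5}
    - {"x": 1.07,"y": 7.06,"z": 2.5,"rx": 0,"ry": 0,"rz": 0,"jaw": 0.5}
    - {"x": 1.07,"y": 7.06,"z": 2.0,"rx": 0,"ry": 0,"rz": 0,"jaw": 0.5}
    - {"x": 1.07,"y": 7.06,"z": 1.4,"rx": 0,"ry": 0,"rz": 0,"jaw": 0.5}
    - {"x": 1.07,"y": 7.06,"z": 0.8,"rx": 0,"ry": 0,"rz": 0,"jaw": 0.5}

```text
clock: 15.38
tcp_pos: [0.4766, 0.1369, 0.078]
ee_rot: [[-1.0, 0.0, 0.0], [0.0, 1.0, -0.0], [-0.0, -0.0, -1.0]]
wrist_force: [-0.6, 0.9, -2.4]
opening: 0.0568
grip_force: 43.1
```

Request:
move_arm:
  series:
    - {"x": 0,"y": 0,"z": -0.4,"rx": 0,"ry": 0,"rz": 0,"jaw": 0.5}
    - {"x": 0,"y": 0,"z": -0.7,"rx": 0,"ry": 0,"rz": 0,"jaw": 0.5}
    - {"x": 0,"y": 0,"z": -0.74,"rx": 0,"ry": 0,"rz": 0,"jaw": 0.5}
    - {"x": 0,"y": 0,"z": -0.74,"rx": 0,"ry": 0,"rz": 0,"jaw": 0.5}

```text
clock: 15.88
tcp_pos: [0.4769, 0.1376, 0.0493]
ee_rot: [[-1.0, 0.0, 0.001], [0.0, 1.0, 0.0], [-0.001, 0.0, -1.0]]
wrist_force: [-0.7, -0.1, -1.7]
opening: 0.0571
grip_force: 43.0
```

Request:
move_arm:
  series:
    - {"x": 0,"y": 0,"z": -0.02,"rx": 0,"ry": 0,"rz": 0,"jaw": 0.6}
    - {"x": 0,"y": 0,"z": -0.02,"rx": 0,"ry": 0,"rz": 0,"jaw": 1}
    - {"x": 0,"y": 0,"z": -0.02,"rx": 0,"ry": 0,"rz": 0,"jaw": 1}
    - {"x": 0,"y": 0,"z": -0.02,"rx": 0,"ry": 0,"rz": 0,"jaw": 1}
    - {"x": 0,"y": 0,"z": 0.4,"rx": 0,"ry": 0,"rz": 0,"jaw": 1}
    - {"x": 0,"y": 0,"z": 1.5,"rx": 0,"ry": 0,"rz": 0,"jaw": 1}
    - {"x": 0.2,"y": 0.1,"z": 2.5,"rx": 0,"ry": 0,"rz": 0,"jaw": 1}
    - {"x": 1.2,"y": 0.8,"z": 2.5,"rx": 0,"ry": 0,"rz": 0,"jaw": 1}
    - {"x": 2.4,"y": 1.6,"z": 2.5,"rx": 0,"ry": 0,"rz": 0,"jaw": 1}
    - {"x": 3.4,"y": 2.3,"z": 2.5,"rx": 0,"ry": 0,"rz": 0,"jaw": 1}
    - {"x": 3.88,"y": 2.58,"z": 2.4,"rx": 0,"ry": 0,"rz": 0,"jaw": 1}
    - {"x": 3.88,"y": 2.58,"z": 2.4,"rx": 0,"ry": 0,"rz": 0,"jaw": 1}

```text
clock: 17.38
tcp_pos: [0.6324, 0.2414, 0.1449]
ee_rot: [[-1.0, -0.0, -0.001], [-0.0, 1.0, -0.0], [0.001, -0.0, -1.0]]
wrist_force: [-0.5, 1.0, -0.1]
opening: 0.0854
grip_force: 0.0
```

Request:
move_arm:
  series:
    - {"x": 0,"y": 0,"z": 0,"rx": 0,"ry": 0,"rz": 0,"jaw": 1}
    - {"x": 0,"y": 0,"z": 0,"rx": 0,"ry": 0,"rz": 0,"jaw": 1}

```text
clock: 17.62
tcp_pos: [0.6314, 0.2404, 0.1457]
ee_rot: [[-1.0, 0.0, 0.001], [0.0, 1.0, 0.0], [-0.001, 0.0, -1.0]]
wrist_force: [0.0, 0.2, 0.2]
opening: 0.0854
grip_force: 0.0
```

Run:
```python
from h import *
im,K,V,s=wview(); t=optics.get_image("top"); print(s["tcp_pos"])
c=V[:3,:3]@(.6306,.241,.08)+V[:3,3]; print(K[0,2]+K[0,0]*c[0]/-c[2], K[1,2]-K[1,1]*c[1]/-c[2])
cv2.imwrite("pics/w3.png",np.hstack([im[:,130:390,::-1],t[:,90:430,::-1]]))
```

```text
[0.63137527 0.24042324 0.14571533]
258.814160848188 196.59284248851088
```

View pics/w3.png

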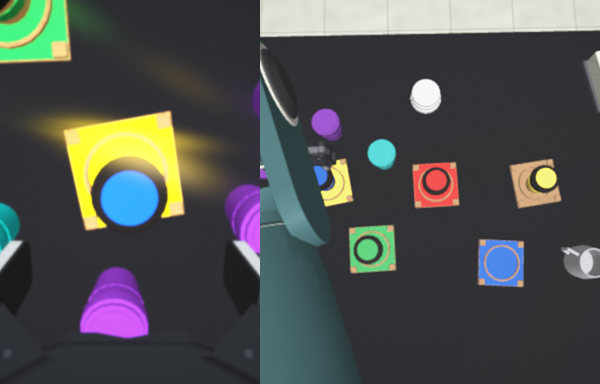

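The green cup is home and the blue sticker sits at (259,198), as predicted. Neither the purple nor the turquoise cup is within finger reach. Gripping blue.

Request:
move_arm:
  series:
    - {"x": 0,"y": 0,"z": -1.2,"rx": 0,"ry": 0,"rz": 0,"jaw": 1}
    - {"x": 0,"y": 0,"z": -2.1,"rx": 0,"ry": 0,"rz": 0,"jaw": 1}
    - {"x": 0,"y": 0,"z": -2.47,"rx": 0,"ry": 0,"rz": 0,"jaw": 1}
    - {"x": 0,"y": 0,"z": -2.47,"rx": 0,"ry": 0,"rz": 0,"jaw": 0.6}
    - {"x": 0,"y": 0,"z": -2.47,"rx": 0,"ry": 0,"rz": 0,"jaw": 0.5}
    - {"x": 0,"y": 0,"z": -2.47,"rx": 0,"ry": 0,"rz": 0,"jaw": 0.5}
    - {"x": 0,"y": 0,"z": -2.47,"rx": 0,"ry": 0,"rz": 0,"jaw": 0.5}
    - {"x": 0,"y": 0,"z": -2.47,"rx": 0,"ry": 0,"rz": 0,"jaw": 0.5}
    - {"x": 0,"y": 0,"z": -2.47,"rx": 0,"ry": 0,"rz": 0,"jaw": 0.5}
  newtons: 40

```text
clock: 18.85
tcp_pos: [0.6327, 0.2411, 0.0482]
ee_rot: [[-1.0, -0.0, 0.003], [-0.0, 1.0, 0.001], [-0.003, 0.001, -1.0]]
wrist_force: [-0.5, -0.1, 6.9]
opening: 0.0568
grip_force: 43.4
```

Request:
move_arm:
  series:
    - {"x": 0,"y": 0,"z": 0.4,"rx": 0,"ry": 0,"rz": 0,"jaw": 0.5}
    - {"x": 0,"y": 0,"z": 1.3,"rx": 0,"ry": 0,"rz": 0,"jaw": 0.5}
    - {"x": -0.1,"y": -0.2,"z": 2.2,"rx": 0,"ry": 0,"rz": 0,"jaw": 0.5}
    - {"x": -0.5,"y": -1.0,"z": 2.5,"rx": 0,"ry": 0,"rz": 0,"jaw": 0.5}
    - {"x": -1.1,"y": -2.2,"z": 2.5,"rx": 0,"ry": 0,"rz": 0,"jaw": 0.5}
    - {"x": -1.7,"y": -3.4,"z": 2.5,"rx": 0,"ry": 0,"rz": 0,"jaw": 0.5}
    - {"x": -2.3,"y": -4.6,"z": 2.5,"rx": 0,"ry": 0,"rz": 0,"jaw": 0.5}
    - {"x": -2.9,"y": -5.8,"z": 2.5,"rx": 0,"ry": 0,"rz": 0,"jaw": 0.5}
    - {"x": -3.5,"y": -7.0,"z": 2.5,"rx": 0,"ry": 0,"rz": 0,"jaw": 0.5}
    - {"x": -4.1,"y": -8.2,"z": 2.5,"rx": 0,"ry": 0,"rz": 0,"jaw": 0.5}
    - {"x": -4.6,"y": -9.2,"z": 2.5,"rx": 0,"ry": 0,"rz": 0,"jaw": 0.5}
    - {"x": -4.84,"y": -9.71,"z": 2.5,"rx": 0,"ry": 0,"rz": 0,"jaw": 0.5}

```text
clock: 20.35
tcp_pos: [0.4372, -0.1493, 0.1474]
ee_rot: [[-1.0, 0.002, 0.001], [0.002, 1.0, -0.001], [-0.001, -0.001, -1.0]]
wrist_force: [-0.6, 0.5, -1.8]
opening: 0.0571
grip_force: 43.1
```

Request:
move_arm:
  series:
    - {"x": 0,"y": 0,"z": -0.3,"rx": 0,"ry": 0,"rz": 0,"jaw": 0.5}
    - {"x": 0,"y": 0,"z": -0.9,"rx": 0,"ry": 0,"rz": 0,"jaw": 0.5}
    - {"x": 0,"y": 0,"z": -1.5,"rx": 0,"ry": 0,"rz": 0,"jaw": 0.5}
    - {"x": 0,"y": 0,"z": -1.7,"rx": 0,"ry": 0,"rz": 0,"jaw": 0.5}
    - {"x": 0,"y": 0,"z": -1.7,"rx": 0,"ry": 0,"rz": 0,"jaw": 0.5}

```text
clock: 20.98
tcp_pos: [0.4383, -0.1471, 0.0781]
ee_rot: [[-1.0, -0.001, -0.0], [-0.001, 1.0, 0.0], [0.0, 0.0, -1.0]]
wrist_force: [0.1, 0.1, -1.5]
opening: 0.057
grip_force: 43.1
```

Request:
move_arm:
  series:
    - {"x": 0,"y": 0,"z": -0.4,"rx": 0,"ry": 0,"rz": 0,"jaw": 0.5}
    - {"x": 0,"y": 0,"z": -0.7,"rx": 0,"ry": 0,"rz": 0,"jaw": 0.5}
    - {"x": 0,"y": 0,"z": -0.75,"rx": 0,"ry": 0,"rz": 0,"jaw": 0.5}
    - {"x": 0,"y": 0,"z": -0.75,"rx": 0,"ry": 0,"rz": 0,"jaw": 0.5}
    - {"x": 0,"y": 0,"z": -0.75,"rx": 0,"ry": 0,"rz": 0,"jaw": 0.6}
    - {"x": 0,"y": 0,"z": -0.75,"rx": 0,"ry": 0,"rz": 0,"jaw": 1}
    - {"x": 0,"y": 0,"z": -0.75,"rx": 0,"ry": 0,"rz": 0,"jaw": 1}
    - {"x": 0,"y": 0,"z": -0.75,"rx": 0,"ry": 0,"rz": 0,"jaw": 1}
    - {"x": 0,"y": 0,"z": -0.3,"rx": 0,"ry": 0,"rz": 0,"jaw": 1}
    - {"x": 0,"y": 0,"z": 0.8,"rx": 0,"ry": 0,"rz": 0,"jaw": 1}
    - {"x": 0.1,"y": 0,"z": 1.7,"rx": 0,"ry": 0,"rz": 0,"jaw": 1}
    - {"x": 0.9,"y": -0.4,"z": 1.7,"rx": 0,"ry": 0,"rz": 0,"jaw": 1}

```text
clock: 22.48
tcp_pos: [0.4755, -0.1639, 0.1514]
ee_rot: [[-1.0, -0.0, 0.007], [-0.0, 1.0, -0.003], [-0.007, -0.003, -1.0]]
wrist_force: [0.5, 0.0, 0.1]
opening: 0.0855
grip_force: 0.0
```

Request:
move_arm:
  series:
    - {"x": 1.1,"y": -0.6,"z": 0,"rx": 0,"ry": 0,"rz": 0,"jaw": 1}
    - {"x": 2.3,"y": -1.2,"z": 0,"rx": 0,"ry": 0,"rz": 0,"jaw": 1}
    - {"x": 3.5,"y": -1.85,"z": 0,"rx": 0,"ry": 0,"rz": 0,"jaw": 1}
    - {"x": 3.5,"y": -1.85,"z": 0,"rx": 0,"ry": 0,"rz": 0,"jaw": 1}
    - {"x": 3.5,"y": -1.85,"z": 0,"rx": 0,"ry": 0,"rz": 0,"jaw": 1}
    - {"x": 3.5,"y": -1.85,"z": 0,"rx": 0,"ry": 0,"rz": 0,"jaw": 1}

```text
clock: 23.22
tcp_pos: [0.6137, -0.2372, 0.1472]
ee_rot: [[-1.0, -0.0, 0.001], [-0.0, 1.0, -0.0], [-0.001, -0.0, -1.0]]
wrist_force: [0.3, -0.3, 0.0]
opening: 0.0856
grip_force: 0.0
```

Down to 0.046 again, -2.5 units.

Request:
move_arm:
  series:
    - {"x": 0.02,"y": 0,"z": -1.2,"rx": 0,"ry": 0,"rz": 0,"jaw": 1}
    - {"x": 0.02,"y": 0,"z": -2.1,"rx": 0,"ry": 0,"rz": 0,"jaw": 1}
    - {"x": 0.02,"y": 0,"z": -2.5,"rx": 0,"ry": 0,"rz": 0,"jaw": 1}
    - {"x": 0.02,"y": 0,"z": -2.5,"rx": 0,"ry": 0,"rz": 0,"jaw": 0.6}
    - {"x": 0.02,"y": 0,"z": -2.5,"rx": 0,"ry": 0,"rz": 0,"jaw": 0.5}
    - {"x": 0.02,"y": 0,"z": -2.5,"rx": 0,"ry": 0,"rz": 0,"jaw": 0.5}
    - {"x": 0.02,"y": 0,"z": -2.5,"rx": 0,"ry": 0,"rz": 0,"jaw": 0.5}
    - {"x": 0.02,"y": 0,"z": -2.5,"rx": 0,"ry": 0,"rz": 0,"jaw": 0.5}
    - {"x": 0.02,"y": 0,"z": -2.5,"rx": 0,"ry": 0,"rz": 0,"jaw": 0.5}
  newtons: 40

```text
clock: 24.35
tcp_pos: [0.6159, -0.2379, 0.0484]
ee_rot: [[-1.0, -0.0, 0.003], [-0.0, 1.0, -0.001], [-0.003, -0.001, -1.0]]
wrist_force: [-0.4, 0.9, 9.3]
opening: 0.0566
grip_force: 43.5
```

Request:
move_arm:
  series:
    - {"x": 0,"y": 0,"z": 0.4,"rx": 0,"ry": 0,"rz": 0,"jaw": 0.5}
    - {"x": 0,"y": 0,"z": 1.4,"rx": 0,"ry": 0,"rz": 0,"jaw": 0.5}
    - {"x": 0,"y": 0.2,"z": 2.6,"rx": 0,"ry": 0,"rz": 0,"jaw": 0.5}
    - {"x": 0,"y": 1.2,"z": 3.0,"rx": 0,"ry": 0,"rz": 0,"jaw": 0.5}
    - {"x": 0,"y": 2.5,"z": 3.0,"rx": 0,"ry": 0,"rz": 0,"jaw": 0.5}
    - {"x": 0,"y": 3.8,"z": 3.0,"rx": 0,"ry": 0,"rz": 0,"jaw": 0.5}
    - {"x": 0,"y": 5.1,"z": 3.0,"rx": 0,"ry": 0,"rz": 0,"jaw": 0.5}
    - {"x": 0,"y": 6.4,"z": 3.0,"rx": 0,"ry": 0,"rz": 0,"jaw": 0.5}
    - {"x": 0.1,"y": 7.7,"z": 3.0,"rx": 0,"ry": 0,"rz": 0,"jaw": 0.5}
    - {"x": 0.2,"y": 9.0,"z": 3.0,"rx": 0,"ry": 0,"rz": 0,"jaw": 0.5}
    - {"x": 0.3,"y": 10.3,"z": 3.0,"rx": 0,"ry": 0,"rz": 0,"jaw": 0.5}
    - {"x": 0.3,"y": 11.3,"z": 3.0,"rx": 0,"ry": 0,"rz": 0,"jaw": 0.5}

```text
clock: 25.85
tcp_pos: [0.627, 0.2165, 0.1675]
ee_rot: [[-1.0, -0.001, 0.001], [-0.001, 1.0, 0.0], [-0.001, 0.0, -1.0]]
wrist_force: [0.4, -0.5, -0.9]
opening: 0.057
grip_force: 43.0
```

Request:
move_arm:
  series:
    - {"x": 0,"y": 0.58,"z": 0,"rx": 0,"ry": 0,"rz": 0,"jaw": 0.5}
    - {"x": 0,"y": 0.58,"z": -0.3,"rx": 0,"ry": 0,"rz": 0,"jaw": 0.5}
    - {"x": 0,"y": 0.58,"z": -1.0,"rx": 0,"ry": 0,"rz": 0,"jaw": 0.5}
    - {"x": 0,"y": 0.58,"z": -1.7,"rx": 0,"ry": 0,"rz": 0,"jaw": 0.5}
    - {"x": 0,"y": 0.58,"z": -2.2,"rx": 0,"ry": 0,"rz": 0,"jaw": 0.5}
    - {"x": 0,"y": 0.58,"z": -2.2,"rx": 0,"ry": 0,"rz": 0,"jaw": 0.5}

```text
clock: 26.6
tcp_pos: [0.6264, 0.2366, 0.0765]
ee_rot: [[-1.0, 0.001, -0.002], [0.001, 1.0, -0.001], [0.002, -0.001, -1.0]]
wrist_force: [-0.1, 0.2, -1.6]
opening: 0.0568
grip_force: 43.1
```

Request:
move_arm:
  series:
    - {"x": 0,"y": 0,"z": -0.4,"rx": 0,"ry": 0,"rz": 0,"jaw": 0.5}
    - {"x": 0,"y": 0,"z": -0.68,"rx": 0,"ry": 0,"rz": 0,"jaw": 0.5}
    - {"x": 0,"y": 0,"z": -0.74,"rx": 0,"ry": 0,"rz": 0,"jaw": 0.5}
    - {"x": 0,"y": 0,"z": -0.74,"rx": 0,"ry": 0,"rz": 0,"jaw": 0.5}

```text
clock: 27.1
tcp_pos: [0.6272, 0.2376, 0.0487]
ee_rot: [[-1.0, -0.0, 0.0], [-0.0, 1.0, -0.0], [-0.0, -0.0, -1.0]]
wrist_force: [-1.9, -0.8, 1.9]
opening: 0.0571
grip_force: 43.4
```

Request:
move_arm:
  series:
    - {"x": 0,"y": 0,"z": 0,"rx": 0,"ry": 0,"rz": 0,"jaw": 0.6}
    - {"x": 0,"y": 0,"z": 0,"rx": 0,"ry": 0,"rz": 0,"jaw": 1}
    - {"x": 0,"y": 0,"z": 0,"rx": 0,"ry": 0,"rz": 0,"jaw": 1}
    - {"x": 0,"y": 0,"z": 0,"rx": 0,"ry": 0,"rz": 0,"jaw": 1}
    - {"x": 0,"y": 0,"z": 0.4,"rx": 0,"ry": 0,"rz": 0,"jaw": 1}
    - {"x": 0,"y": 0,"z": 1.5,"rx": 0,"ry": 0,"rz": 0,"jaw": 1}
    - {"x": 0,"y": 0,"z": 2.8,"rx": 0,"ry": 0,"rz": 0,"jaw": 1}
    - {"x": -0.5,"y": 0.8,"z": 3.8,"rx": 0,"ry": 0,"rz": 0,"jaw": 1}
    - {"x": -1.5,"y": 1.8,"z": 4,"rx": 0,"ry": 0,"rz": 0,"jaw": 1}
    - {"x": -2.5,"y": 2.8,"z": 4,"rx": 0,"ry": 0,"rz": 0,"jaw": 1}
    - {"x": -3.5,"y": 3.8,"z": 4,"rx": 0,"ry": 0,"rz": 0,"jaw": 1}
    - {"x": -4.5,"y": 4.8,"z": 4,"rx": 0,"ry": 0,"rz": 0,"jaw": 1}

```text
clock: 28.6
tcp_pos: [0.4456, 0.4307, 0.21]
ee_rot: [[-1.0, 0.0, 0.001], [0.0, 1.0, 0.001], [-0.001, 0.001, -1.0]]
wrist_force: [0.3, 0.2, 0.7]
opening: 0.0855
grip_force: 0.0
```

Request:
move_arm:
  series:
    - {"x": -1,"y": 1,"z": 0,"rx": 0,"ry": 0,"rz": 0,"jaw": 1}
    - {"x": -2,"y": 2.2,"z": 0,"rx": 0,"ry": 0,"rz": 0,"jaw": 1}
    - {"x": -2.5,"y": 3.4,"z": 0,"rx": 0,"ry": 0,"rz": 0,"jaw": 1}
    - {"x": -3,"y": 4,"z": 0,"rx": 0,"ry": 0,"rz": 0,"jaw": 1}
    - {"x": -3,"y": 4,"z": 0,"rx": 0,"ry": 0,"rz": 0,"jaw": 1}
    - {"x": -3,"y": 4,"z": 0,"rx": 0,"ry": 0,"rz": 0,"jaw": 1}

```text
clock: 29.35
tcp_pos: [0.3273, 0.5893, 0.2092]
ee_rot: [[-1.0, -0.0, 0.0], [-0.0, 1.0, 0.0], [-0.0, 0.0, -1.0]]
wrist_force: [0.4, -0.3, 1.3]
opening: 0.0851
grip_force: 0.0
```

Run:
```python
from h import *
t=optics.get_image("top"); s=optics.get_image("scene")
cv2.imwrite("pics/end.png",cv2.resize(np.hstack([t[110:300,125:395,::-1],s[110:300,70:370,::-1]]),None,fx=1.4,fy=1.4,interpolation=cv2.INTER_CUBIC))
h=cv2.cvtColor(t,cv2.COLOR_RGB2HSV)
np.set_printoptions(precision=4,suppress=True)
# black lid ring is easier by eye; sticker: blob inside a differing expected window
car=dict(yellow=(.6261,.2376),red=(.6171,-.0083),green=(.4763,.1376),blue=(.4371,-.1472))
m=optics.camera_model("top")
rg=dict(yellow=(22,35),red=(0,8),green=(50,80),blue=(100,120))
for n,(x,y) in car.items():
    c=m["view"][:3,:3]@(x,y,.08)+m["view"][:3,3];K=m["camera_matrix"]
    u,v=K[0,2]+K[0,0]*c[0]/-c[2],K[1,2]-K[1,1]*c[1]/-c[2]
    k=cv2.inRange(h,(rg[n][0],100,80),(rg[n][1],255,255)); w=np.zeros_like(k); cv2.circle(w,(round(u),round(v)),13,255,-1)
    _,l,st,ce=cv2.connectedComponentsWithStats(k&w)
    i=1+np.argmax(st[1:,4]); print(n,ce[i]-(u,v),st[i,4])
```

```text
yellow [-0.3837  0.1609] 388
red [-0.9329  1.0915] 368
green [-0.3504  0.4109] 366
blue [0.4548 0.4067] 391
```

View pics/end.png

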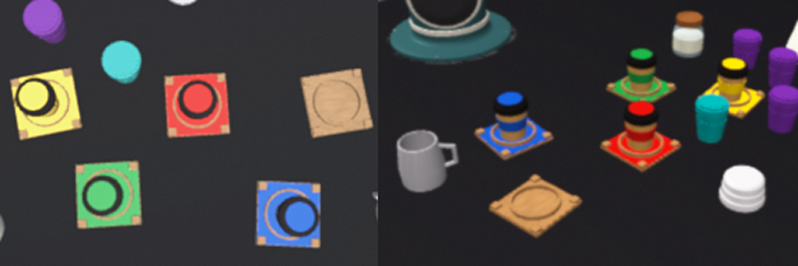

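All four cups stand upright in their own carriers, within about 3 mm of centre (yellow (35,97), red (197,100), green (103,196), blue (297,216)). The plain carrier is empty and the arm is clear.

```bash
python3 -c "
from workcell import sign_off
print(sign_off())"
```

```text
the job is handed in; nothing more can be done
None
```

I handed the job in at about 29 s of the 144 s: all four cups stand upright in their matching carriers, within about 3 mm of centre by the top camera; the plain carrier is empty and I saw no sign of the jug having moved, but sign-off returned no verdict.

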